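Set up to chop a mortise: nest the rail, present the chisel plumb

ROBOT

A 7-joint arm with a two-finger parallel gripper is mounted at the origin on a cart in front of the work surface, level with it; the furniture and walls round the work are solid. World frame = base frame: x ahead of the robot, y to its left, z up, the work surface at z = 0. Lengths are in m, angles in rad, forces in N, time in s.
With the tool pointing down it reaches from about 0.4 to 0.875 m from the base axis. Payload 6.5 kg.
Tool frame: the origin (TCP) lies on the mounting face of the last link; the fingertips stand 166 mm ahead of it and the grasp point (between the pads) lies grasp_offset ahead of it (grasp_offset is the distance from the TCP to the grasp point, in m); z points along the fingers, y is the line along which they close (so a half turn about z gives the same grasp; the last joint's range is limited). The gripper opens to 88 mm and grips with 3 to 60 N. Pads are 18 mm wide; open, the fingers measure 123 mm over their backs; the gripper's body (75 mm by 187 mm) begins 45 mm behind the grasp point.
Start: joints at [1.155, 0.536, -0.004, 1.538, 0.003, 1.067, -0.071], TCP at [0.223, -0.611, 0.405] pointing down, gripper open.
Joint ranges: [-2.7, 2.7], [-0.37, 2.16], [-1.27, 1.26], [0.24, 2.4], [-1.31, 4.45], [0.19, 1.91], [-2.76, 2.76]. Speed limits (rad/s): [2.39, 2.39, 3.14, 3.14, 3.14, 3.14, 3.14].

INTERFACE

Orientations are given as a rotation vector (axis times angle).
In Python, from station import get_obs, read_camera, sign_off, grasp_offset gives the robot as it stands. The module is installed in compiled form; this text tells all that it offers.
- The arm moves only by the shell command python3 -m handwheel 'ROWS'. ROWS is JSON, a list of rows, each a list of 5 numbers: the shift along the tool's x, y, z in m, then the turn about the tool's z in degrees, then the finger opening in m, from 0 to 0.0881. A call has 1 to 20 rows; each row is the pose to reach, as a shift and turn from the pose commanded when the call began, along the tool's axes at that moment; what a row does not reach only later rows make up. A row lasts 1/12 s, in which the tool goes at most 41.7 mm and 7.16 degrees, less where a joint would pass 70% of its speed; a pose out of reach is approached as far as the arm can. A call with a gripper value outside its range is refused whole. The fingers move at their own pace and stop on an object; the grip force is fixed at half the most. Time passes only in rows, so rows that repeat a pose let the fingers close. It gives the time, the measured TCP pose, the force, the opening and the grip force at its end, in the units of the state.
- get_obs(): the state, without advancing time (a new reading comes with each control period).
- read_camera(name): name is "scene" or "top" or "wrist"; returns a dict with "frame" (420x560x3 uint8, blue, green, red), "vertical_fov" (degrees; the focal length in pixels is half the picture's height over the tangent of half this angle, whatever the lens; pixels are square), "cx", "cy" (the principal point, pixels), "xyz" and "orientation" of the camera in the world; the wrist camera has in their place "T_tool_cam" (4x4, takes a point from camera to tool coordinates, whose origin is the TCP and whose axes are the flange's). Camera axes: x right, y up, looking along -z (the intrinsics and any distortion apply to the point x, -y, -z); pixel columns grow to the right and rows downward; lengths in m; the calibration is good to about 2 mm. A picture is of the moment at which its call begins: read the wrist's pose just before it. There is no depth.
- sign_off(): hands the job in; it is judged then, once.
The state is a dict: "time": time; "q": joint angles; "dq": joint speeds; "effort": joint torques, N m; "tcp_pos": TCP position; "tcp_rot": TCP orientation; "ft_force": force on the tool from outside, world axes, zero at the start; "wrist_torque": the same for the moment, N m; "opening": finger opening in m; "finger_force": force on a finger pad.
Only numpy, scipy, OpenCV 4.12 (cv2) and the standard library are available. Lean on these libraries where they do the work, as an engineer would, in place of code of your own. Each camera call takes 0.05 s, during which the arm holds its last target. There are 200 camera calls.

TASK

Set up for chopping a mortise: first lay the thick rail block down flat in the pocket of the mortising fixture and let go of it, then draw the wide chisel out of the leaning stand and turn it upright, edge down, over the middle of the block with the edge running square across the block's length. Finish while still holding it there, two to three centimetres above the wood and touching nothing, so that I can sight it against my line; leave the narrow chisel and the thin offcut where they are, and do not jab the edge into the block.

Things in the scene. Friction and masses are not known exactly. Their poses are not given: they have to be found in the camera images.
- block_center (a point): Rail block: plain sawn softwood, 40 x 130 x 38 mm (own x, y, z), loose on the bench, much thicker than the other loose offcut. Point: its centre, 19 mm above its underside. y is its long axis, z up. It and the thin offcut may lie in each other's place.
- thin_center (a point): Bystander: a smaller flat hardwood offcut, 45 x 90 x 20 mm, loose on the bench. Point: its centre.
- pocket (a point): Mortising fixture: plywood base 124 x 236 x 12 mm screwed to the bench, with low wooden fences round one open pocket 43 x 133 mm (x, y) for the block. Point: centre of the pocket's floor, 12 mm above the bench; y is the long direction, z up. Fences rise 18 mm above the floor, the top 8 mm bevelled as a lead-in; both long sides are open for 77 mm in the middle as finger room.
- chisel_handle (a point): Wide bevel-edge chisel (24 mm blade, 285 mm long) in an end slot of the stand, handle up, leaning 36 degrees from plumb toward the stand's front. Point: middle of its round wooden handle (27 mm thick, 117 mm long), on its axis, 58 mm above the upper board. y runs along the handle from edge to handle end, x along the cutting edge (blade width), z through the blade's thickness.
- chisel_edge (a point): Middle of the wide chisel's cutting edge, same axes as chisel_handle. From chisel_handle it lies 226.5 mm along -y and 12.7 mm along -z, as the blade is slightly cranked against the handle.
- narrow_handle (a point): Bystander: narrow chisel (12 mm blade, 275 mm long) in the other end slot of the stand, 124 mm beside the wide one. Point: middle of its handle.
- stand_slot (a point): Leaning chisel stand, fixed: two slotted wooden boards between side stiles, 233 mm wide, middle slot empty. Point: mouth of the wide chisel's slot, 163 mm above the bench. x to the stand's back, y along the slots, z up. Slots lean 35 degrees: the way out is (-0.574, 0, 0.819) here. Slots are 30 mm wide (3 mm play each side of the blade); 168 mm of blade hang below the mouth: out after a straight 170 mm draw.
There are look-alikes about, which are no part of the job. Of the things that look like the part that bears block_center, the largest one is meant.

How it is judged:
By the outcome, as a careful person would: the job done as asked, in the order asked, and still so for the second after the job is handed in, while the arm keeps its last pose, push and grip.
It also fails if it takes over 64 s, if anything falls off the work surface, if the arm or the gripper's body presses on something with over 40 N, if the wrist force passes 120 N, or if a joint passes its speed limit or range.

## Working session

There is one attempt and no reset: what is moved stays moved. The work goes in short steps, Python scripts to look and compute and a shell command to move; the robot and the scene stay as the last step left them, time stands still between calls to the robot, and variables do not carry over. Pictures are saved under pics/ and viewed, at most 10 in all, crops included, and the job is handed in when it is done.

```bash
mkdir -p pics; cat > h.py <<'E'
import numpy as np,cv2
from scipy.spatial.transform import Rotation as R
from station import get_obs,read_camera,grasp_offset
def cam(n):
    o=get_obs(); c=read_camera(n); f=c['frame'].shape[0]/2/np.tan(np.radians(c['vertical_fov'])/2)
    if n=='wrist':
        T=np.eye(4);T[:3,:3]=R.from_rotvec(o['tcp_rot']).as_matrix();T[:3,3]=o['tcp_pos'];T=T@np.array(c['T_tool_cam'])
        P,M=T[:3,3],T[:3,:3]
    else:
        P=np.array(c['xyz']);M=R.from_rotvec(c['orientation']).as_matrix() if np.size(c['orientation'])==3 else np.array(c['orientation'])
    D=np.array(c.get('distortion',np.zeros(5)))
    return dict(img=np.array(c['frame']),f=f,cx=c['cx'],cy=c['cy'],P=P,M=M,keys={k:v for k,v in c.items() if k!='frame'})
def ray(c,u,v):
    d=c['M']@np.array([(u-c['cx'])/c['f'],-(v-c['cy'])/c['f'],-1]);return d/np.linalg.norm(d)
def onz(c,u,v,z):
    d=ray(c,u,v);return c['P']+d*(z-c['P'][2])/d[2]
def proj(c,p):
    q=c['M'].T@(np.array(p)-c['P']);return np.array([c['cx']+c['f']*q[0]/-q[2],c['cy']-c['f']*q[1]/-q[2]])
def tri(l):
    A=0;b=0
    for c,u,v in l:
        d=ray(c,u,v);Q=np.eye(3)-np.outer(d,d);A=A+Q;b=b+Q@c['P']
    return np.linalg.solve(A,b)
E
python3 - <<'E'
from h import *
for n in ['scene','top','wrist']:
    c=cam(n);cv2.imwrite(f'pics/{n}0.png',cv2.resize(c['img'],(800,600),interpolation=cv2.INTER_CUBIC));print(n,c['keys'])
o=get_obs();print(o,grasp_offset);print(R.from_rotvec(o['tcp_rot']).as_matrix().round(3))
E
```

```text
scene {'vertical_fov': 52.207883022141296, 'cx': 270.2957441810373, 'cy': 214.86231732821278, 'xyz': array([0.1270158 , 0.70732509, 0.94090749]), 'orientation': array([ 0.33128987, -0.8924847 , -2.26061705])}
top {'vertical_fov': 45.27553282990296, 'cx': 279.1720676355938, 'cy': 204.26723935136505, 'xyz': array([0.50975419, 0.14867533, 1.32522022]), 'orientation': array([ 0.08849945, -0.10107429, -1.5718785 ])}
wrist {'vertical_fov': 64.55788934524558, 'cx': 279.02231294864924, 'cy': 211.46706508792414, 'T_tool_cam': array([[-3.74014162e-04,  9.47715992e-01,  3.19114806e-01,
         8.24088235e-02],
       [ 9.99999897e-01,  2.72372353e-04,  3.63137298e-04,
         9.26189444e-04],
       [ 2.57232974e-04,  3.19114908e-01, -9.47715996e-01,
         1.95204984e-02],
       [ 0.00000000e+00,  0.00000000e+00,  0.00000000e+00,
         1.00000000e+00]])}
{'time': 0.15, 'q': array([ 1.15481439,  0.53699942, -0.0043999 ,  1.53861064,  0.00256235,
        1.06735013, -0.0712446 ]), 'dq': array([-2.83015485e-05, -2.49164998e-03,  7.71584790e-04, -3.40634493e-03,
        8.82776757e-04, -9.47213135e-04, -2.41810000e-04]), 'effort': array([ 1.74072746e-03, -5.71328545e+01,  9.91908498e-01, -2.51829797e+01,
       -5.61869843e-02,  1.51465408e-02,  9.88271336e-05]), 'tcp_pos': array([ 0.22265898, -0.61040767,  0.4040497 ]), 'tcp_rot': array([-3.09237336e+00, -5.46371124e-01,  5.08711754e-04]), 'ft_force': array([ 0.83828713,  0.29437837, -0.15680406]), 'wrist_torque': array([ 0.00643493, -0.01014298,  0.02463803]), 'finger_force': 0.0, 'opening': 0.08795621470116755} 0.1473
[[ 0.939  0.343 -0.001]
 [ 0.343 -0.939  0.001]
 [-0.    -0.001 -1.   ]]
```

View pics/scene0.png

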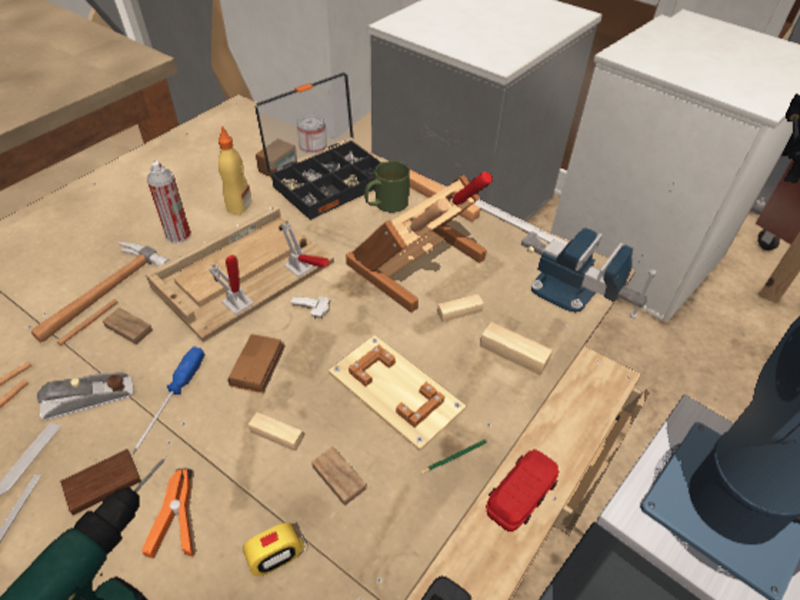

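View pics/top0.png

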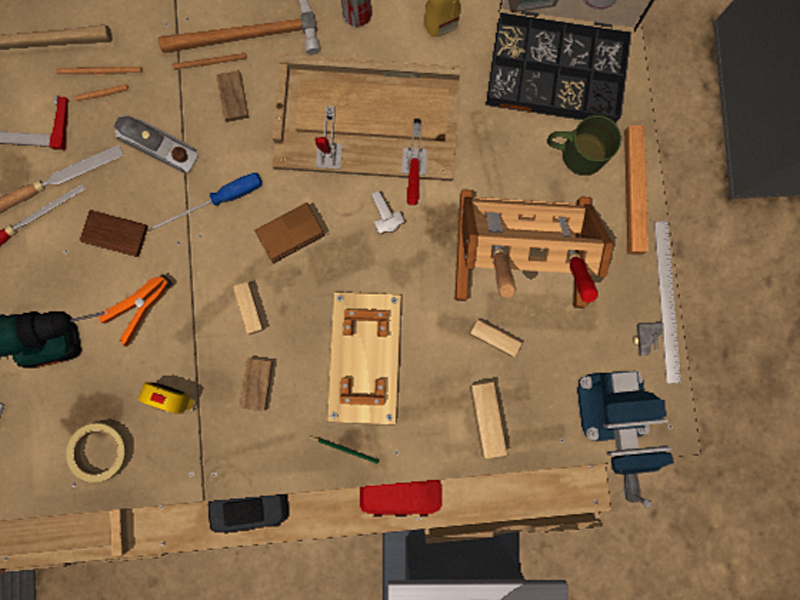

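The pictures show the following (in 800x600 pixels):
- **Fixture:** top (365,358), scene (397,390).
- **Softwood pieces:** top (490,418), (497,337) and (248,307). The largest, (490,418), is about 130 mm long and fits the rail block.
- **Thin hardwood offcut:** probably top (257,383).
- **Stand:** top (535,240). It holds a wooden handle at (505,272) and a red one at (583,280).

I'll confirm these in one enlarged composite.

```bash
python3 - <<'E'
from h import *
t=cam('top');s=cam('scene')
def crop(c,x0,y0,x1,y1):return cv2.resize(c['img'][int(y0*.7):int(y1*.7),int(x0*.7):int(x1*.7)],(400,300),interpolation=cv2.INTER_CUBIC)
im=np.vstack([np.hstack([crop(t,450,170,640,312),crop(s,340,160,510,288)]),np.hstack([crop(t,450,310,650,460),crop(s,400,270,580,405)])])
cv2.imwrite('pics/crop1.png',im)
# contours of light wood in top
hsv=cv2.cvtColor(t['img'],cv2.COLOR_BGR2HSV)
for (x,y) in [(490,418),(497,337),(248,307),(257,383),(350,300),(365,410),(291,232),(538,200)]:
    print((x,y),hsv[int(y*.7),int(x*.7)])
for k,(x,y) in dict(blk=(490,418),fix=(365,358)).items():
    print(k,onz(t,x*.7,y*.7,0.02).round(3))
for x,y in [(329,293),(403,293),(397,424),(327,421)]: print(onz(t,x*.7,y*.7,.012).round(4))
E
```

```text
(490, 418) [ 17 108 212]
(497, 337) [ 16 109 213]
(248, 307) [ 17 111 207]
(257, 383) [ 14 117 133]
(350, 300) [ 17 124 200]
(365, 410) [ 21 105 234]
(291, 232) [ 14 166 123]
(538, 200) [ 16 126 152]
blk [ 0.44  -0.025  0.02 ]
fix [0.548 0.199 0.02 ]
[0.6671 0.2661 0.012 ]
[0.6667 0.1302 0.012 ]
[0.4294 0.142  0.012 ]
[0.4353 0.2679 0.012 ]
```

View pics/crop1.png

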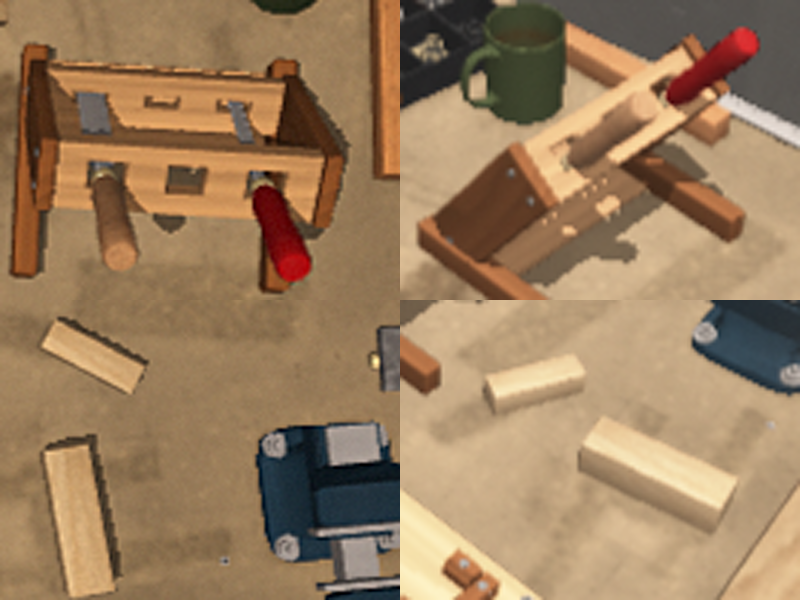

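Top-left of the composite shows the wide blade (about (95,112)) under the wooden handle at (118,245). The red handle carries the narrow blade. So the wooden handle is the wide chisel. Of the two softwood pieces here, the larger and thicker one at (80,520) is the rail block. Next I'll measure it.

```bash
cat >> h.py <<'E'
def rect(c,mask,seed,z):
    n,l,st,ce=cv2.connectedComponentsWithStats(mask.astype(np.uint8))
    k=l[int(seed[1]),int(seed[0])]
    if k==0:
        ys,xs=np.nonzero(l);i=np.argmin((xs-seed[0])**2+(ys-seed[1])**2);k=l[ys[i],xs[i]]
    ct=max(cv2.findContours((l==k).astype(np.uint8),0,1)[0],key=cv2.contourArea)[:,0]
    w=np.array([onz(c,u,v,z)[:2] for u,v in ct]).astype(np.float32)
    r=cv2.minAreaRect(w*1000);b=cv2.boxPoints(r)/1000
    e=[b[1]-b[0],b[2]-b[1]];e=max(e,key=np.linalg.norm)
    return np.array(r[0])/1000,np.array(r[1]),np.degrees(np.arctan2(e[1],e[0]))%180
E
python3 - <<'E'
from h import *
t=cam('top');H=cv2.cvtColor(t['img'],cv2.COLOR_BGR2HSV)
m=(H[...,2]>165)&(H[...,1]>85)&(H[...,0]<26)&(H[...,0]>12)
for n,s,z in [('block',(343,293),.038),('fixt',(256,250),.012),('small',(348,236),.02),('left',(174,215),.02)]:
    print(n,rect(t,cv2.morphologyEx(m.astype(np.uint8),2,np.ones((3,3))),s,z))
# fences
m2=(H[...,0]<14)&(H[...,1]>120)&(H[...,2]<190)
for s in [(256,220),(256,277)]: print('fence',rect(t,m2,s,.03))
# stand triangulation
s=cam('scene')
for n,a,b in [('wide end',(506,291),(640,103)),('narrow end',(589,296),(740,42)),]:pass
# crop -> full px
def tc(x,y):return ((450+x*190/400)*.7,(170+y*142/300)*.7)
def sc(x,y):return ((340+(x-400)*170/400)*.7,(160+y*128/300)*.7)
we=tri([(t,*tc(120,253)),(s,*sc(643,104))]);wb=tri([(t,*tc(105,178)),(s,*sc(578,155))])
ne=tri([(t,*tc(293,266)),(s,*sc(745,40))]);
print('wide end',we,'wide base',wb,'narrow end',ne)
E
```

```text
block (array([ 0.4374751 , -0.01955996]), array([128.62376404,  40.093647  ]), np.float32(9.217045))
fixt (array([0.55079895, 0.20302272]), array([124.62188721, 236.76873779]), np.float32(177.50493))
small (array([ 0.58359753, -0.03712199]), array([90.04331207, 28.02895927]), np.float32(63.065216))
left (array([0.63684723, 0.4289281 ]), array([91.44994354, 55.77458191]), np.float32(17.657038))
fence (array([0.61315643, 0.1991171 ]), array([79.68078613, 46.49422455]), np.float32(89.8187))
fence (array([0.48934717, 0.20447316]), array([78.4036026 , 45.67807007]), np.float32(87.60467))
wide end [ 0.64153696 -0.02197483  0.25903096] wide base [ 0.70938251 -0.02769036  0.16715235] narrow end [ 0.6327824  -0.14414398  0.25923071]
```

```bash
cat >> h.py <<'E'
def go(x,y,z,yaw):
    "row from measured pose to TCP target, yaw = world yaw of tool x, deg"
    o=get_obs();M=R.from_rotvec(o['tcp_rot']).as_matrix()
    y0=np.degrees(np.arctan2(M[1,0],M[0,0]));t=(y0-yaw+180)%360-180
    print('row',(M.T@(np.array([x,y,z])-o['tcp_pos'])).round(4),'turn',round(t,2),'yaw',round(y0,2),'t',o['time'],'q7',round(o['q'][6],2),'tilt',M[:,2].round(4))
E
R='[0.404,-0.481,0.05,10.8,0.088]'; R=; python3 -m handwheel '[[0.404,-0.481,0.05,10.8,0.088],[0.404,-0.481,0.05,10.8,0.088],[0.404,-0.481,0.05,10.8,0.088],[0.404,-0.481,0.05,10.8,0.088],[0.404,-0.481,0.05,10.8,0.088],[0.404,-0.481,0.05,10.8,0.088],[0.404,-0.481,0.05,10.8,0.088],[0.404,-0.481,0.05,10.8,0.088],[0.404,-0.481,0.05,10.8,0.088],[0.404,-0.481,0.05,10.8,0.088],[0.404,-0.481,0.05,10.8,0.088],[0.404,-0.481,0.05,10.8,0.088],[0.404,-0.481,0.05,10.8,0.088],[0.404,-0.481,0.05,10.8,0.088],[0.404,-0.481,0.05,10.8,0.088],[0.404,-0.481,0.05,10.8,0.088],[0.404,-0.481,0.05,10.8,0.088],[0.404,-0.481,0.05,10.8,0.088],[0.404,-0.481,0.05,10.8,0.088],[0.404,-0.481,0.05,10.8,0.088]]'
python3 - <<'E'
from h import *
c=cam('wrist');H=cv2.cvtColor(c['img'],cv2.COLOR_BGR2HSV)
cv2.imwrite('pics/w1.png',c['img'])
m=(H[...,2]>165)&(H[...,1]>75)&(H[...,0]<26)&(H[...,0]>10)
p=proj(c,[.4375,-.0196,.038]);print(p)
try: print(rect(c,cv2.morphologyEx(m.astype(np.uint8),2,np.ones((3,3))),p,.038))
except Exception as e: print(e)
go(.4375,-.0196,.028+.1473,9.2)
E
```

```text
time: 2.02
tcp_pos: [0.437, -0.022, 0.3547]
tcp_rot: [3.131, 0.248, -0.001]
ft_force: [-0.3, -0.8, 0.3]
opening: 0.088
finger_force: 0.0
[275.23877573 192.56198552]
(array([0.43849854, 0.0537809 ]), array([284.67459106, 405.9074707 ]), np.float32(99.05251))
row [ 0.0008 -0.0023  0.1795] turn -0.13 yaw 9.07 t 2.0667 q7 -1.57 tilt [-1.e-04 -6.e-04 -1.e+00]
```

View pics/w1.png

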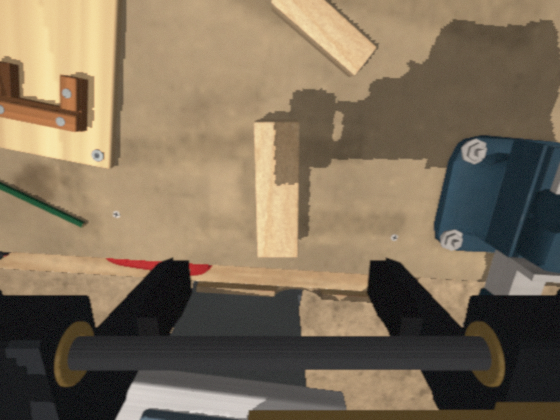

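The block sits at (277,190) in the wrist view, partly in shadow; its top corners are (255,122), (299,122), (298,257) and (258,257). The vise stands to the right, clear of the fingers.

```bash
python3 - <<'E'
from h import *
c=cam('wrist')
w=np.array([onz(c,u,v,.038) for u,v in [(255,122),(299,122),(298,257),(258,257)]]);print(w.round(4),w.mean(0))
e=w[0]+w[1]-w[2]-w[3];print(np.degrees(np.arctan2(e[1],e[0])))
E
```

```text
[[ 0.4973  0.0076  0.038 ]
 [ 0.5033 -0.03    0.038 ]
 [ 0.3759 -0.0518  0.038 ]
 [ 0.3697 -0.0127  0.038 ]] [ 0.43655694 -0.02170577  0.038     ]
9.38037943712811
```

```bash
python3 -m handwheel '[[0,-0.0015,0.04,0,0.088],[0,-0.0015,0.08,0,0.088],[0,-0.0015,0.12,0,0.088],[0,-0.0015,0.155,0,0.088],[0,-0.0015,0.172,0,0.088],[0,-0.0015,0.179,0,0.088],[0,-0.0015,0.179,0,0.088],[0,-0.0015,0.179,0,0.02],[0,-0.0015,0.179,0,0.02],[0,-0.0015,0.179,0,0.02],[0,-0.0015,0.179,0,0.02],[0,-0.0015,0.179,0,0.02],[0,-0.0015,0.179,0,0.02],[0,-0.0015,0.179,0,0.02]]'
python3 - <<'E'
from h import *
go(.437,-.021,.33,9.2);print(get_obs()['tcp_pos'])
E
```

```text
time: 3.28
tcp_pos: [0.4373, -0.0188, 0.176]
tcp_rot: [3.131, 0.253, 0.001]
ft_force: [-0.1, 0.1, -0.8]
opening: 0.0434
finger_force: 0.0
row [-0.0005  0.0021 -0.154 ] turn 0.04 yaw 9.24 t 3.2833 q7 -1.73 tilt [ 4.e-04 -0.e+00 -1.e+00]
[ 0.43726179 -0.01883617  0.17595242]
```

```bash
python3 -m handwheel '[[0,0,0,0,0.02],[0,0,0,0,0.02],[0,0,0,0,0.02],[0,0,-0.02,0,0.02],[0,0,-0.05,0,0.02],[0,0,-0.08,0,0.02],[0,0,-0.1,0,0.02],[0,0,-0.1,0,0.02]]'
python3 - <<'E'
from h import *
c=cam('wrist');cv2.imwrite('pics/w2.png',c['img'])
go(.5513,.2022,.276,-2.5)
E
```

```text
time: 3.95
tcp_pos: [0.4385, -0.0188, 0.2788]
tcp_rot: [3.131, 0.253, 0.009]
ft_force: [0.6, -0.2, -1.3]
opening: 0.0394
finger_force: 30.0
row [ 0.1474 -0.2001  0.0015] turn 11.72 yaw 9.22 t 4.0 q7 -1.65 tilt [ 3.8e-03 -1.0e-04 -1.0e+00]
```

```bash
python3 -m handwheel '[[0.01,-0.015,0,2,0.02],[0.03,-0.045,0,6,0.02],[0.06,-0.08,0,11.7,0.02],[0.09,-0.12,0,11.7,0.02],[0.115,-0.155,0,11.7,0.02],[0.135,-0.185,0,11.7,0.02],[0.147,-0.2,0,11.7,0.02],[0.147,-0.2,0,11.7,0.02],[0.147,-0.2,0,11.7,0.02],[0.147,-0.2,0,11.7,0.02]]'
python3 - <<'E'
from h import *
c=cam('wrist');cv2.imwrite('pics/w3.png',cv2.resize(c['img'],(800,600),interpolation=2))
go(.5513,.2022,.276,-2.5)
E
```

```text
time: 4.83
tcp_pos: [0.5493, 0.2011, 0.2738]
tcp_rot: [3.138, -0.068, -0.005]
ft_force: [-0.0, -0.6, -1.3]
opening: 0.0401
finger_force: 30.0
row [ 0.0018 -0.0018 -0.0018] turn -0.04 yaw -2.54 t 4.8833 q7 -2.19 tilt [-0.0026 -0.0023 -1.    ]
```

View pics/w3.png

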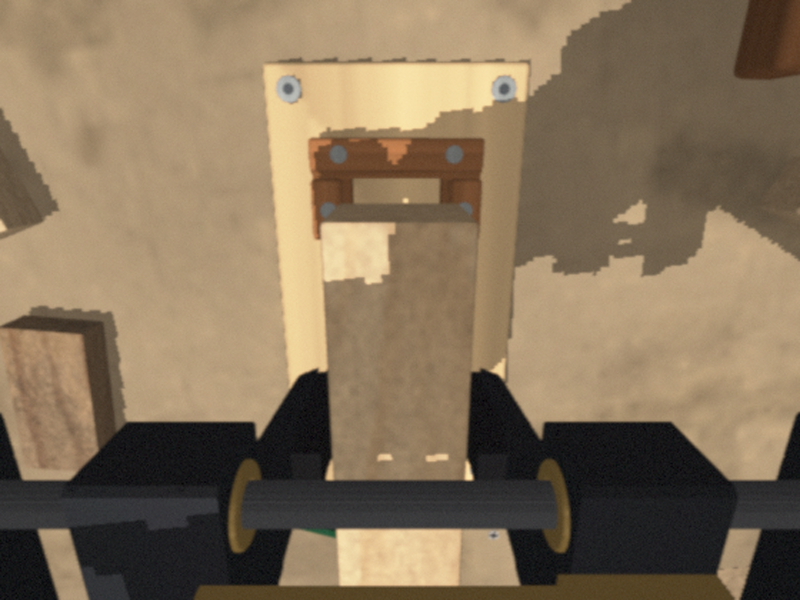

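The held block's far top edge runs from (323,222) to (477,222). The base plate's far corners are (265,64) and (529,62), its right edge passes (507,385), and the end fence's outer edge runs from (310,140) to (484,140). I'll calculate the correction from these.

```bash
python3 - <<'E'
from h import *
c=cam('wrist');k=.7;o=get_obs();M=R.from_rotvec(o['tcp_rot']).as_matrix()
P=lambda u,v,z:onz(c,u*k,v*k,z)
a,b=P(265,63,.012),P(529,62,.012);f1,f2=P(310,139,.03),P(484,139,.03)
s1,s2=P(288,88,.013),P(504,88,.013)
zb=o['tcp_pos'][2]-.1473-.0287+.038
e1,e2=P(323,222,zb),P(477,222,zb)
ang=lambda p,q:np.degrees(np.arctan2((p-q)[1],(p-q)[0]))-90
L=lambda p:(M.T@(p-o['tcp_pos']))[:2].round(4)
for n,p,q in [('base',a,b),('screw',s1,s2),('fence',f1,f2),('block',e1,e2)]:print(n,((p+q)/2).round(4),np.linalg.norm(p-q).round(4),ang(p,q).round(2),'tool',L((p+q)/2))
print('base left edge',ang(P(265,63,.012),P(289,385,.012))+90,'right',ang(P(529,62,.012),P(507,385,.012))+90)
print('block edges',ang(P(323,222,zb),P(331,430,zb))+90,ang(P(477,222,zb),P(469,430,zb))+90)
E
```

```text
base [0.6662 0.1942 0.012 ] 0.1215 -2.34 tool [0.1172 0.0003]
screw [0.6554 0.1952 0.013 ] 0.1006 -2.54 tool [ 1.064e-01 -1.000e-04]
fence [0.6328 0.1957 0.03  ] 0.0778 -2.56 tool [0.0838 0.0003]
block [0.613  0.1959 0.1366] 0.0382 -2.58 tool [0.0638 0.0013]
base left edge -3.0041357346330813 right -1.8283155911330198
block edges -3.283168386216275 -1.7220390896691526
```

```bash
python3 -m handwheel '[[0.001,-0.0015,0.01,0,0.02],[0.001,-0.0015,0.03,0,0.02],[0.001,-0.0015,0.05,0,0.02],[0.001,-0.0015,0.06,0,0.02],[0.001,-0.0015,0.061,0,0.02],[0.001,-0.0015,0.061,0,0.02],[0.001,-0.0015,0.061,0,0.02]]'
python3 - <<'E'
from h import *
c=cam('wrist');cv2.imwrite('pics/w4.png',cv2.resize(c['img'],(800,600),interpolation=2))
go(.5513,.2022,.276,-2.5);print(get_obs()['tcp_pos'])
E
```

```text
time: 5.52
tcp_pos: [0.5516, 0.2036, 0.2154]
tcp_rot: [-3.14, 0.068, -0.002]
ft_force: [0.2, 0.2, -0.5]
opening: 0.0398
finger_force: 30.0
row [-0.0003  0.0015 -0.0604] turn 0.03 yaw -2.47 t 5.5667 q7 -2.21 tilt [ 1.6e-03  6.0e-04 -1.0e+00]
[0.55172156 0.20372789 0.21564081]
```

View pics/w4.png

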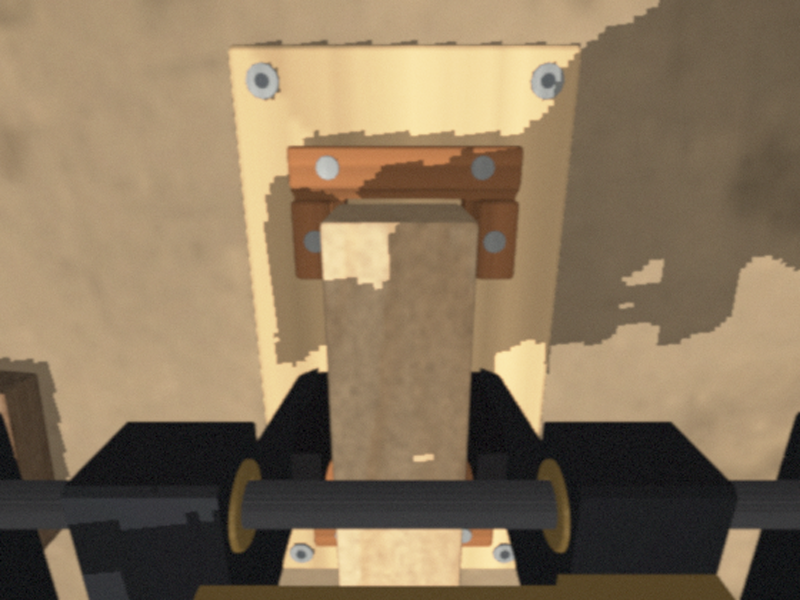

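```bash
python3 - <<'E'
from h import *
c=cam('wrist');k=.7;o=get_obs();M=R.from_rotvec(o['tcp_rot']).as_matrix()
zb=o['tcp_pos'][2]-.1473-.0287
for n,p,q,z in [('base',(230,46),(580,45),.012),('screw',(262,80),(548,80),.013),('nscrew',(301,553),(504,553),.013),('fence',(289,147),(522,147),.03),('wide fence out',(295,278),(515,278),.03),('block',(322,222),(477,222),zb+.038),('blk mid',(331,430),(469,430),zb+.038),('blk under',(336,200),(464,200),zb)]:
    a=onz(c,p[0]*k,p[1]*k,z);b=onz(c,q[0]*k,q[1]*k,z);m=(a+b)/2
    print(n,(M.T@(m-o['tcp_pos']))[:2].round(4),np.linalg.norm(a-b).round(4),np.degrees(np.arctan2((a-b)[1],(a-b)[0])).round(2)-90)
print(zb)
E
```

```text
base [0.1145 0.0034] 0.1212 -2.3499999999999943
screw [0.1035 0.0034] 0.1006 -2.489999999999995
nscrew [-0.1097  0.003 ] 0.1004 -2.4599999999999937
fence [0.0812 0.0035] 0.0775 -2.489999999999995
wide fence out [0.036  0.0035] 0.0799 -2.480000000000004
block [0.0639 0.0014] 0.0386 -2.480000000000004
blk mid [0.0039 0.0015] 0.0399 -2.469999999999999
blk under [0.065  0.0016] 0.0415 -2.489999999999995
0.03974524400623017
```

```bash
python3 -m handwheel '[[-0.0025,0.0018,0,0,0.02],[-0.0025,0.0018,0.003,0,0.02],[-0.0025,0.0018,0.009,0,0.02],[-0.0025,0.0018,0.015,0,0.02],[-0.0025,0.0018,0.02,0,0.02],[-0.0025,0.0018,0.02,0,0.02],[-0.0025,0.0018,0.02,0,0.02]]'
python3 - <<'E'
from h import *
go(.5513,.2022,.189,-2.5);print(get_obs()['tcp_pos'])
E
```

```text
time: 6.2
tcp_pos: [0.5485, 0.2019, 0.1941]
tcp_rot: [3.14, -0.067, -0.001]
ft_force: [-0.1, 0.2, -0.9]
opening: 0.04
finger_force: 30.0
row [ 0.0028 -0.0004  0.0051] turn 0.04 yaw -2.46 t 6.2 q7 -2.22 tilt [-9.e-04 -4.e-04 -1.e+00]
[0.54848898 0.20189844 0.19410978]
```

```bash
python3 -m handwheel '[[0,0,0.003,0,0.02],[0,0,0.005,0,0.02],[0,0,0.006,0,0.02],[0,0,0.006,0,0.02],[0,0,0.006,0,0.06],[0,0,0.006,0,0.06],[0,0,0.006,0,0.06],[0,0,0.006,0,0.06],[0,0,-0.02,0,0.06],[0,0,-0.06,0,0.08],[0,0,-0.1,0,0.08],[0,0,-0.14,0,0.08],[0,0,-0.18,0,0.08],[0,0,-0.2,0,0.08]]'
python3 - <<'E'
from h import *
t=cam('top');H=cv2.cvtColor(t['img'],cv2.COLOR_BGR2HSV)
cv2.imwrite('pics/t5.png',t['img'])
c=cam('wrist');cv2.imwrite('pics/w5.png',c['img'])
a=np.array([-np.sin(np.radians(35)),0,.819])
go(.66,-.024,.45,-4.5);o=get_obs();print(o['tcp_pos'],o['q'].round(2))
E
```

```text
time: 7.37
tcp_pos: [0.5494, 0.2024, 0.4001]
tcp_rot: [-3.138, 0.067, -0.01]
ft_force: [0.2, 0.0, -0.0]
opening: 0.08
finger_force: 0.0
row [ 0.1202  0.2214 -0.0504] turn 2.03 yaw -2.47 t 7.4667 q7 -2.15 tilt [ 0.0079  0.0031 -1.    ]
[0.54981013 0.20253149 0.3994355 ] [-0.25  0.44 -0.24  1.71  0.12  0.99 -2.15]
```

View pics/w5.png

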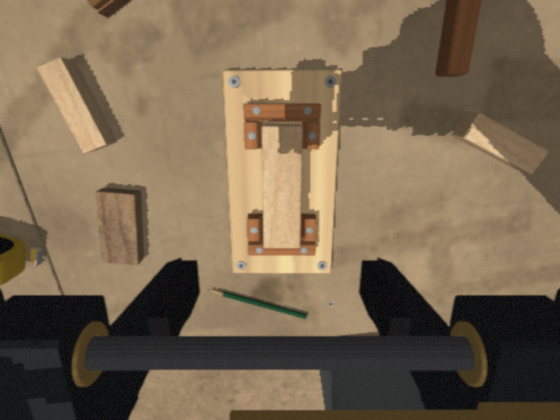

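The block lies flat in the pocket, about (282,186), inside both fence pairs. Next I'll hover by the chisel and measure its handle.

```bash
python3 -m handwheel '[[0,0,-0.04,0,0.08],[0.01,0.04,-0.06,2,0.08],[0.02,0.08,-0.06,2,0.08],[0.03,0.12,-0.06,2,0.08],[0.04,0.16,-0.06,2,0.08],[0.055,0.195,-0.06,2,0.08],[0.06,0.22,-0.06,2,0.08],[0.06,0.23,-0.06,2,0.08],[0.06,0.23,-0.06,2,0.08],[0.06,0.23,-0.06,2,0.08]]'
python3 - <<'E'
from h import *
c=cam('wrist');cv2.imwrite('pics/w6.png',cv2.resize(c['img'],(800,600),interpolation=2))
go(.66,-.024,.45,-4.5)
for p in [(.6415,-.022,.259),(.709,-.0277,.167),(.6328,-.144,.259)]:print(proj(c,p)/.7)
E
```

```text
time: 8.3
tcp_pos: [0.5983, -0.0292, 0.4539]
tcp_rot: [-3.138, 0.121, 0.002]
ft_force: [-0.9, 0.5, -1.5]
opening: 0.08
finger_force: 0.0
row [ 0.0611 -0.0086  0.0041] turn 0.2 yaw -4.3 t 8.35 q7 -1.73 tilt [-0.0011  0.0015 -1.    ]
[368.22170315 254.38619883]
[377.36280604  85.11359356]
[693.42436565 252.39617271]
```

View pics/w6.png

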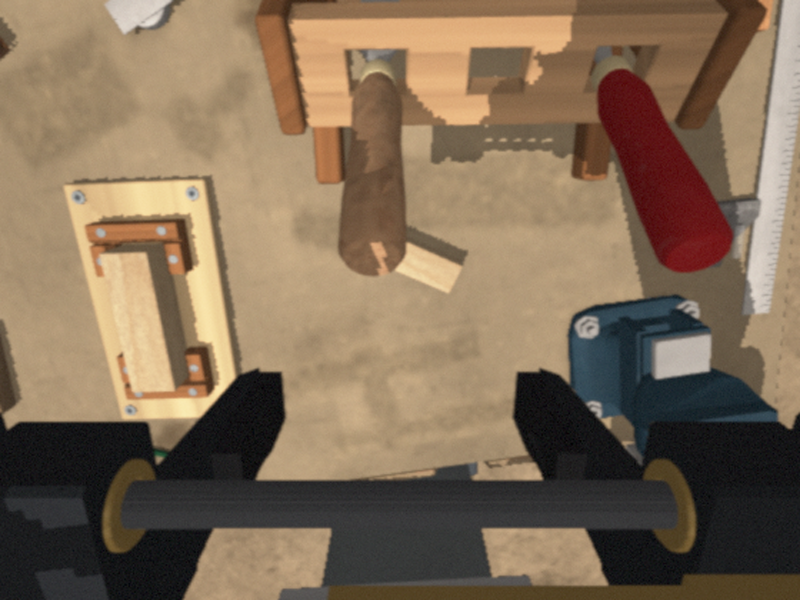

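The wide handle runs from its end at (373,257) to the ferrule at (378,70). The red narrow handle is at (690,250), well clear of the fingers. The stand board's edge at row 125 is parallel to the tool's y axis. Next is the grasp.

```bash
python3 -m handwheel '[[0.03,-0.004,0,0,0.07],[0.061,-0.008,0,0,0.06],[0.061,-0.008,0.02,0,0.06],[0.061,-0.008,0.05,0,0.06],[0.061,-0.008,0.07,0,0.06],[0.061,-0.008,0.0735,0,0.06],[0.061,-0.008,0.0735,0,0.06]]'
python3 - <<'E'
from h import *
c=cam('wrist');cv2.imwrite('pics/w7.png',c['img'])
go(.66,-.025,.380,-4.5);print(get_obs()['tcp_pos'])
E
```

```text
time: 8.93
tcp_pos: [0.6596, -0.0247, 0.3798]
tcp_rot: [-3.138, 0.117, 0.005]
ft_force: [-0.7, 0.2, 0.5]
opening: 0.0597
finger_force: 0.0
row [-0.0002 -0.0002  0.0016] turn 0.19 yaw -4.31 t 8.9833 q7 -1.74 tilt [-1.e-04  9.e-04 -1.e+00]
[ 0.66019832 -0.02524994  0.38160439]
```

View pics/w7.png

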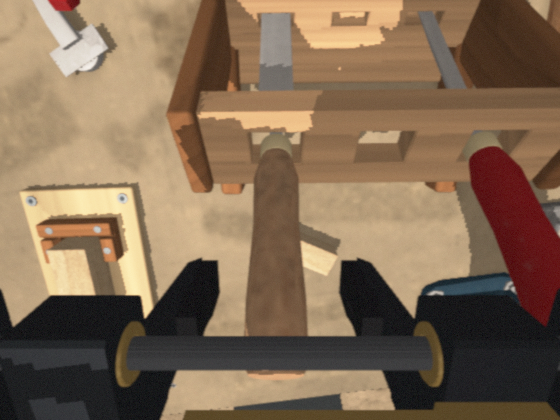

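The handle (column 277) lies centred between the fingers at (200,290) and (360,290). Closing now.

```bash
python3 -m handwheel '[[0,0,0,0,0.015],[0,0,0,0,0.015],[0,0,0,0,0.015],[0,0,0,0,0.015],[0,0,0,0,0.015],[0,0,0,0,0.015],[0,0,0,0,0.015],[0,0,0,0,0.015]]'
python3 - <<'E'
from h import *
go(.66,-.025,.380,-4.5);o=get_obs();print(o['ft_force'],o['wrist_torque'])
E
```

```text
time: 9.65
tcp_pos: [0.6604, -0.0265, 0.3819]
tcp_rot: [-3.138, 0.121, -0.002]
ft_force: [-1.4, 2.4, 4.5]
opening: 0.0262
finger_force: 29.9
row [-0.0005 -0.0015  0.0019] turn 0.08 yaw -4.42 t 9.65 q7 -1.74 tilt [ 1.e-03  9.e-04 -1.e+00]
[-1.36093099  2.43237394  4.48321905] [0.72049018 0.13961325 0.12905155]
```

```bash
python3 -m handwheel '[[-0.0029,0,-0.0041,0,0.015],[-0.0086,0,-0.0123,0,0.015],[-0.0143,0,-0.0205,0,0.015],[-0.0201,0,-0.0287,0,0.015],[-0.0258,0,-0.0369,0,0.015],[-0.0287,0,-0.041,0,0.015]]'
python3 - <<'E'
from h import *
o=get_obs();print(o['ft_force'],o['wrist_torque'],o['tcp_pos'])
E
```

```text
time: 10.15
tcp_pos: [0.6307, -0.0251, 0.4236]
tcp_rot: [3.139, -0.122, 0.001]
ft_force: [0.4, -0.4, -0.9]
opening: 0.0263
finger_force: 29.8
[ 0.44422504 -0.41598094 -0.92184575] [0.06046429 0.05337297 0.03054157] [ 0.63070881 -0.02508963  0.42359312]
```

```bash
python3 -m handwheel '[[-0.0043,0,-0.0061,0,0.015],[-0.0115,0,-0.0164,0,0.015],[-0.0201,0,-0.0287,0,0.015],[-0.0287,0,-0.041,0,0.015],[-0.0373,0,-0.0532,0,0.015],[-0.0459,0,-0.0655,0,0.015],[-0.0531,0,-0.0758,0,0.015],[-0.0574,0,-0.0819,0,0.015],[-0.0574,0,-0.0819,0,0.015]]'
python3 - <<'E'
from h import *
o=get_obs();print(o['ft_force'],o['wrist_torque'],o['tcp_pos'],o['q'].round(2))
s=cam('scene');c=cam('wrist')
p=proj(s,[.60,-.024,.25]);print(p)
u,v=p.astype(int);a=s['img'][max(v-75,0):v+75,max(0,u-100):u+100]
im=np.hstack([cv2.resize(a,(400,300),interpolation=2),cv2.resize(c['img'],(400,300))]);cv2.imwrite('pics/c8.png',im)
E
```

```text
time: 10.9
tcp_pos: [0.5738, -0.0203, 0.506]
tcp_rot: [3.139, -0.122, 0.004]
ft_force: [0.9, 0.3, -1.6]
opening: 0.0264
finger_force: 29.8
[ 0.8661744   0.32871186 -1.58098058] [ 0.0635326   0.02918809 -0.03042307] [ 0.57383062 -0.02034967  0.5059581 ] [ 0.08  0.32 -0.16  1.62  0.05  1.21 -1.74]
[323.19528849 152.43666753]
```

View pics/c8.png

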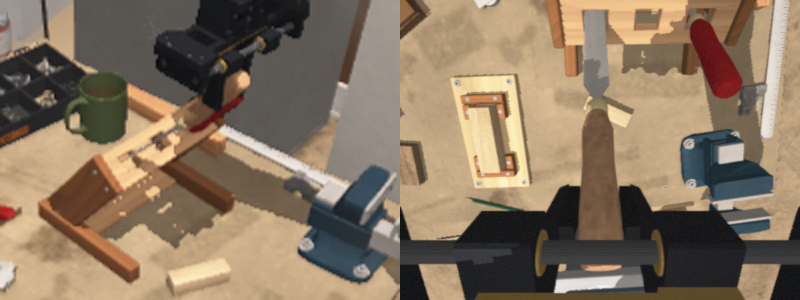

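The left half shows the chisel held, still leaning about 35°, with its edge just inside the slot. On the right, the blade is at (595,45) and the ferrule at (595,105). My 10 views are used up, so from here I measure numerically.

The tool cannot tilt. I'll pivot the chisel in the grip by moving the hand back over the stand, with the blade resting against the slot's rear lip. First I'll calibrate the angle reading.

```bash
cat >> h.py <<'E'
def pitch(c,v,r):
    "lean (deg, handle back) of point r below grasp seen at image row v, in tool plane y=0"
    T=c['keys']['T_tool_cam'];d=T[:3,:3]@np.array([0,-(v-c['cy'])/c['f'],-1]);p=T[:3,3]
    w=p-np.array([0,0,.1473]);A=d[0]**2+d[2]**2;B=w[0]*d[0]+w[2]*d[2];C=w[0]**2+w[2]**2-r*r
    if B*B<A*C:return None
    t=(-B+np.sqrt(B*B-A*C))/A;q=w+t*d;return np.degrees(np.arctan2(q[0],q[2])).round(2)
def strip(c,u0,u1,rows):
    H=cv2.cvtColor(c['img'],cv2.COLOR_BGR2HSV)
    for v in rows: print(v,np.median(H[v-1:v+2,u0:u1].reshape(-1,3),0).astype(int),end=' | ')
    print()
E
python3 - <<'E'
from h import *
c=cam('wrist');strip(c,268,278,range(4,300,6))
print([(v,pitch(c,v,.0855)) for v in range(120,241,10)])
# handle width profile rows
E
```

```text
4 [ 17 107 238] | 10 [ 17 106 240] | 16 [ 16  23 150] | 22 [ 15  23 151] | 28 [ 15  23 152] | 34 [ 15  23 152] | 40 [ 15  23 154] | 46 [ 15  23 154] | 52 [ 15  23 152] | 58 [ 16  22 154] | 64 [ 15  23 153] | 70 [ 16  23 155] | 76 [ 15  23 153] | 82 [ 16  22 151] | 88 [ 14  24 117] | 94 [ 15  22 118] | 100 [ 15  24 117] | 106 [ 15  23 118] | 112 [ 16  24 116] | 118 [ 14  23 116] | 124 [ 15  23 115] | 130 [ 16  22 115] | 136 [ 15  34 117] | 142 [ 20  85 137] | 148 [ 20  86 147] | 154 [ 14 109 113] | 160 [ 14 112 112] | 166 [ 14 112 113] | 172 [ 13 111 113] | 178 [ 14 113 109] | 184 [ 14 110 108] | 190 [ 14 112 112] | 196 [ 14 112 115] | 202 [ 14 114 108] | 208 [ 14 112 111] | 214 [ 13 111 116] | 220 [ 13 113 113] | 226 [ 14 112 117] | 232 [ 13 113 114] | 238 [ 13 112 115] | 244 [ 14 111 118] | 250 [ 13 111 117] | 256 [ 14 109 120] | 262 [ 14 111 118] | 268 [ 13 113 115] | 274 [ 14 111 114] | 280 [ 14 110 114] | 286 [ 14 110 113] | 292 [ 14 112 116] | 298 [ 14 112 116] | 
[(120, np.float64(58.81)), (130, np.float64(52.23)), (140, np.float64(46.1)), (150, np.float64(40.26)), (160, np.float64(34.63)), (170, np.float64(29.16)), (180, np.float64(23.81)), (190, np.float64(18.56)), (200, np.float64(13.4)), (210, np.float64(8.32)), (220, np.float64(3.31)), (230, np.float64(-1.64)), (240, np.float64(-6.53))]
```

```bash
python3 -m handwheel '[[-0.0034,0,-0.0049,0,0.015],[0.002,0,-0.0085,0,0.015],[0.007,0,-0.012,0,0.015],[0.0125,0,-0.0155,0,0.015],[0.0177,0,-0.0186,0,0.015],[0.0232,0,-0.0216,0,0.015],[0.0287,0,-0.0246,0,0.015],[0.0344,0,-0.0274,0,0.015],[0.0401,0,-0.03,0,0.015],[0.0401,0,-0.03,0,0.015]]'
cat >> h.py <<'E'
def meas():
    c=cam('wrist');H=cv2.cvtColor(c['img'],cv2.COLOR_BGR2HSV)
    m=np.median(H[:,266:282],1)
    cols=H[:,264:284].astype(int);s=np.median(cols[...,1],1);v=np.median(cols[...,2],1)
    b=[i for i in range(2,300) if s[i]<55 and 60<v[i]<230]
    r=None
    if b:
        bot=max(b);r=next((i for i in range(bot,bot+40) if s[i]>98),None)
    o=get_obs();print('blade rows',(min(b),max(b)) if b else None,'handle start',r,'pitch',pitch(c,r,.0855) if r else None,'tip',pitch(c,min(b),.2535) if b else None,'tcp',o['tcp_pos'].round(4),'F',o['ft_force'].round(1),'tau',o['wrist_torque'].round(2),'t',o['time'])
    return c
E
python3 - <<'E'
from h import *
meas()
E
```

```text
time: 11.88
tcp_pos: [0.6154, -0.0237, 0.5345]
tcp_rot: [-3.139, 0.122, -0.002]
ft_force: [-1.9, 0.5, -2.0]
opening: 0.0267
finger_force: 30.0
blade rows (72, 158) handle start 171 pitch 28.62 tip 25.4 tcp [ 0.6149 -0.0237  0.5341] F [-0.6  0.2 -1.3] tau [0.18 0.38 0.06] t 11.9333
```

```bash
python3 -m handwheel '[[0.0068,0,-0.003,0,0.015],[0.0137,0,-0.006,0,0.015],[0.0205,0,-0.0085,0,0.015],[0.0273,0,-0.0107,0,0.015],[0.0335,0,-0.0126,0,0.015],[0.0395,0,-0.0144,0,0.015],[0.0455,0,-0.0159,0,0.015],[0.0515,0,-0.0172,0,0.015],[0.0577,0,-0.0184,0,0.015],[0.064,0,-0.0196,0,0.015],[0.0702,0,-0.0205,0,0.015],[0.0763,0,-0.0212,0,0.015],[0.0763,0,-0.0212,0,0.015]]'
python3 - <<'E'
from h import *
meas()
E
```

```text
time: 13.02
tcp_pos: [0.6914, -0.0293, 0.5552]
tcp_rot: [-3.139, 0.122, -0.001]
ft_force: [-1.4, 2.4, 0.1]
opening: 0.0262
finger_force: 30.0
blade rows (150, 200) handle start 209 pitch 8.82 tip 6.47 tcp [ 0.691  -0.0293  0.5551] F [-1.4  2.7 -0.7] tau [1.13 0.62 0.03] t 13.0667
```

```bash
python3 -m handwheel '[[0.005,-0.001,-0.0005,0,0.015],[0.01,-0.0015,-0.001,0,0.015],[0.015,-0.0015,-0.001,0,0.015],[0.02,-0.0015,-0.001,0,0.015],[0.02,-0.0015,-0.001,0,0.015]]'
python3 - <<'E'
from h import *
meas()
E
```

```text
time: 13.48
tcp_pos: [0.7113, -0.0297, 0.5561]
tcp_rot: [3.139, -0.123, 0.001]
ft_force: [-1.2, 1.7, 0.2]
opening: 0.0262
finger_force: 30.0
blade rows (167, 211) handle start 219 pitch 3.8 tip 1.99 tcp [ 0.711  -0.0297  0.5561] F [-1.3  1.  -0.5] tau [0.89 0.6  0.03] t 13.5333
```

```bash
python3 -m handwheel '[[-0.001,-0.0005,-0.006,0,0.015],[-0.003,-0.001,-0.014,0,0.015],[-0.006,-0.001,-0.022,0,0.015],[-0.01,-0.001,-0.03,0,0.015],[-0.018,-0.001,-0.038,0,0.015],[-0.028,-0.001,-0.042,0,0.015],[-0.04,-0.001,-0.044,0,0.015],[-0.05,-0.001,-0.044,0,0.015],[-0.05,-0.001,-0.044,0,0.015],[-0.05,-0.001,-0.044,0,0.015]]'
python3 - <<'E'
from h import *
c=meas();strip(c,264,284,range(140,240,3))
go(.5485,.202,.1473+.0253+.025,-2.5)
H=cv2.cvtColor(c['img'],cv2.COLOR_BGR2HSV)
print([(v,np.nonzero(H[v,200:360,1]<55)[0][[0,-1]]+200 if (H[v,200:360,1]<55).any() else None) for v in range(150,218,6)])
E
```

```text
time: 14.37
tcp_pos: [0.6601, -0.025, 0.6016]
tcp_rot: [3.139, -0.123, 0.003]
ft_force: [0.3, -0.2, -1.8]
opening: 0.026
finger_force: 30.0
blade rows (162, 210) handle start 219 pitch 3.8 tip 3.32 tcp [ 0.6605 -0.025   0.601 ] F [ 0.   0.3 -1. ] tau [0.08 0.02 0.02] t 14.4167
140 [ 18 102 244] | 143 [ 17 100 240] | 146 [ 17  84 211] | 149 [ 17  83 208] | 152 [ 17  83 208] | 155 [ 17  83 208] | 158 [ 17  83 208] | 161 [ 17  74 177] | 164 [ 17  25 104] | 167 [ 16  23 104] | 170 [ 16  24 105] | 173 [ 16  24 105] | 176 [ 15  25 105] | 179 [ 15  23 104] | 182 [ 16  24 104] | 185 [ 17  24 105] | 188 [ 16  24 105] | 191 [ 16  24 106] | 194 [ 15  24 106] | 197 [ 15  22 106] | 200 [ 17  22 105] | 203 [ 15  23 105] | 206 [ 15  23 105] | 209 [ 16  29 113] | 212 [ 18  80 127] | 215 [ 19  86 134] | 218 [ 16  96 125] | 221 [ 14 107 107] | 224 [ 14 108 104] | 227 [ 14 109 101] | 230 [ 14 110 103] | 233 [ 14 109 102] | 236 [ 14 110 101] | 239 [ 14 112 102] | 
row [-0.1299 -0.2177  0.4032] turn -1.98 yaw -4.48 t 14.4167 q7 -1.72 tilt [ 1.2e-03 -5.0e-04 -1.0e+00]
[(150, None), (156, None), (162, array([271, 283])), (168, array([270, 290])), (174, array([269, 290])), (180, array([268, 291])), (186, array([268, 292])), (192, array([267, 291])), (198, array([266, 292])), (204, array([265, 292])), (210, array([268, 292])), (216, None)]
```

```bash
python3 - <<'E'
from h import *
np.save('s_before.npy',cam('scene')['img']);np.save('t_before.npy',cam('top')['img'])
E
python3 -m handwheel '[[-0.003,-0.005,0,0,0.015],[-0.009,-0.014,0,-0.5,0.015],[-0.018,-0.028,0,-1,0.015],[-0.03,-0.046,0.003,-1.5,0.015],[-0.043,-0.066,0.008,-2,0.015],[-0.056,-0.086,0.014,-2,0.015],[-0.069,-0.106,0.02,-2,0.015],[-0.082,-0.126,0.026,-2,0.015],[-0.095,-0.146,0.032,-2,0.015],[-0.108,-0.166,0.038,-2,0.015],[-0.12,-0.184,0.044,-2,0.015],[-0.131,-0.2,0.048,-2,0.015],[-0.138,-0.211,0.05,-2,0.015],[-0.142,-0.217,0.05,-2,0.015],[-0.1434,-0.2183,0.05,-2,0.015],[-0.1434,-0.2183,0.05,-2,0.015],[-0.1434,-0.2183,0.05,-2,0.015]]'
python3 - <<'E'
from h import *
c=meas();s=cam('scene');o=get_obs();M=R.from_rotvec(o['tcp_rot']).as_matrix()
np.save('s_after.npy',s['img'])
G=o['tcp_pos']+M@[0,0,.1473]
for p in [[0,0,0],[0,0,.085],[.0127,0,.2535]]: print(proj(s,G+M@np.array(p)).round(1),end=' ')
d=cv2.absdiff(s['img'],np.load('s_before.npy')).max(2)
H=cv2.cvtColor(s['img'],cv2.COLOR_BGR2HSV)
p0=proj(s,G);p1=proj(s,G+M@[0.0127,0,.2535])
print()
for v in range(int(p0[1])-4,int(p1[1])+14,4):
    x=int(p0[0]+(p1[0]-p0[0])*(v-p0[1])/(p1[1]-p0[1]));w=np.nonzero(d[v,x-30:x+30]>25)[0]+x-30
    print(v,x,(w[0],w[-1],len(w)) if len(w) else None,H[v,x-6:x+8:2,1],H[v,x-6:x+8:2,2])
E
```

```text
time: 15.93
tcp_pos: [0.5352, 0.2031, 0.5506]
tcp_rot: [3.14, -0.07, 0.001]
ft_force: [0.8, -0.0, -1.7]
opening: 0.0268
finger_force: 30.0
blade rows (163, 210) handle start 218 pitch 4.28 tip 3.05 tcp [0.5353 0.2029 0.5505] F [ 0.4 -0.8  0.1] tau [ 0.   -0.01 -0.02] t 15.9833
[286.5 158.9] [284.9 190.4] [278.6 238.5] 
154 286 (np.int64(256), np.int64(305), 45) [ 29  28   0 117 123 121 121] [ 26  27  29 100 131 143 185]
158 286 (np.int64(256), np.int64(303), 44) [ 31  21 103 125 119 119 119] [ 25  24  57 116 135 133 152]
162 286 (np.int64(257), np.int64(297), 40) [ 20  12 100 124 120 120 119] [ 26  21  51 115 127 125 144]
166 285 (np.int64(264), np.int64(298), 28) [ 22  22  12 125 121 120 121] [ 23  23  21 110 122 127 129]
170 285 (np.int64(275), np.int64(301), 19) [ 32  18  55 122 121 121 123] [ 24  28  28 113 120 126 149]
174 284 (np.int64(282), np.int64(302), 10) [152 135 123 121 121 124 119] [ 72  83 106 112 120 146 156]
178 284 (np.int64(280), np.int64(284), 5) [120 123 123 119 118 117 122] [153 137 104 120 167 165 148]
182 284 (np.int64(280), np.int64(290), 9) [119 123 119 119 
[... 1048 characters left out ...]
2 127 120]
226 279 (np.int64(259), np.int64(293), 35) [89 73 25 22 23 42 90] [120 126 142 138 133 128 122]
230 279 (np.int64(256), np.int64(290), 32) [83 59 25 23 25 87 91] [203 155 135 134 131 123 131]
234 279 (np.int64(259), np.int64(289), 31) [86 26 25 25 34 92 88] [124 139 132 132 129 128 131]
238 278 (np.int64(267), np.int64(287), 17) [88 36 57 78 82 87 90] [124 134 148 207 206 123 125]
242 278 (np.int64(272), np.int64(285), 9) [100  89  80  81  82  86  87] [150 134 217 218 211 124 123]
246 277 (np.int64(279), np.int64(284), 6) [128  67  70  80  88  88  88] [222 250 249 240 122 119 119]
250 277 (np.int64(276), np.int64(282), 7) [ 85 135 148 105 103 104  85] [236 218 203 173 166 165 221]
```

```bash
python3 - <<'E'
from h import *
c=cam('wrist');strip(c,272,286,range(120,170,3))
B=cv2.cvtColor(np.load('s_before.npy'),cv2.COLOR_BGR2HSV);A=cv2.cvtColor(np.load('s_after.npy'),cv2.COLOR_BGR2HSV)
for v in range(232,256,2):print(v,'bef',B[v,270:290:2,2],'aft',A[v,270:290:2,2],'S',A[v,270:290:2,1])
s=cam('scene');print(proj(s,[.5485,.2025,.05]))
E
python3 -m handwheel '[[0,0,0.004,0,0.015],[0,0,0.012,0,0.015],[0,0,0.022,0,0.015],[0,0,0.028,0,0.015],[0,0,0.03,0,0.015],[0,0,0.03,0,0.015],[0,0,0.03,0,0.015]]'
python3 - <<'E'
from h import *
c=meas();strip(c,272,286,range(120,170,3))
A=cv2.cvtColor(cam('scene')['img'],cv2.COLOR_BGR2HSV)
for v in range(236,266,2):print(v,'aft',A[v,266:290:2,2],'S',A[v,266:290:2,1])
E
```

```text
120 [ 17  91 225] | 123 [ 17  91 226] | 126 [ 17  89 228] | 129 [ 18  89 228] | 132 [ 18  89 229] | 135 [ 18  88 229] | 138 [ 18  88 230] | 141 [ 18  86 230] | 144 [ 18  87 228] | 147 [ 18  86 230] | 150 [ 18  85 232] | 153 [ 19  84 233] | 156 [ 19  84 233] | 159 [ 18  85 230] | 162 [ 16  51 114] | 165 [15 23 89] | 168 [13 22 90] | 
232 bef [213 211 208 209 209 207 216 222 221 215] aft [126 125 161 136 134 131 127 131 132 128] S [91 88 79 26 23 27 56 90 91 90]
234 bef [216 212 209 209 208 212 213 221 218 216] aft [128 125 127 132 133 130 123 132 129 127] S [88 90 62 25 27 24 79 91 87 88]
236 bef [212 211 210 214 214 215 216 216 215 216] aft [124 124 130 131 141 186 128 127 126 139] S [88 88 53 25 36 73 90 88 89 88]
238 bef [212 210 213 215 211 211 209 213 214 215] aft [124 124 134 148 207 206 123 125 127 204] S [88 88 36 57 78 82 87 90 88 83]
240 bef [226 210 212 213 213 209 210 211 212 213] aft [140 123 125 221 221 214 122 124 142 220] S [97 87 84 78 78 81 90 88 88 80]
242 bef [246 236 208 209 209 212 210 210 211 212] aft [248 150 134 217 218 211 124 123 219 220] S [ 74 100  89  80 
[... 2363 characters left out ...]
243 242 243 243 236 134 179 172 189 246 209 213] S [ 76  79  78  76  94 133 101 102 101  76  83  80]
254 aft [243 244 243 245 237 177 201 181 244 249 249 228] S [ 77  74  73  70  80 101  99 101  79  70  72  83]
256 aft [247 244 245 244 243 245 244 240 253 252 249 249] S [65 74 73 73 72 70 74 83 55 63 69 70]
258 aft [249 248 245 246 246 244 245 245 247 253 252 250] S [57 61 73 68 65 71 71 71 71 55 60 67]
260 aft [248 249 247 245 246 247 247 244 246 246 252 253] S [60 57 61 72 66 65 66 73 68 74 58 57]
262 aft [226 251 249 248 247 246 248 248 246 246 247 252] S [85 51 57 61 69 67 60 65 73 68 70 61]
264 aft [175 221 251 250 249 246 248 250 247 245 246 246] S [96 85 49 54 58 72 60 55 64 72 70 72]
```

```bash
python3 -m handwheel '[[0,0.0005,0.004,0,0.015],[0,0.001,0.012,0,0.015],[0,0.001,0.022,0,0.015],[0,0.001,0.032,0,0.015],[0,0.001,0.039,0,0.015],[0,0.001,0.043,0,0.015],[0,0.001,0.045,0,0.015],[0,0.001,0.045,0,0.015],[0,0.001,0.045,0,0.015],[0,0.001,0.045,0,0.015],[0,0.001,0.045,0,0.015],[0,0.001,0.045,0,0.015]]'
python3 - <<'E'
from h import *
c=meas();go(.535,.2026,.4753,-2.5)
s=cam('scene');o=get_obs();M=R.from_rotvec(o['tcp_rot']).as_matrix();e=o['tcp_pos']+M@[.013,0,.4008]
print('edge nominal',e.round(4),proj(s,e).round(1))
A=cv2.cvtColor(s['img'],cv2.COLOR_BGR2HSV)
for v in range(246,270,2):print(v,A[v,266:290:2,2],'S',A[v,266:290:2,1])
# handle/blade centreline slope in scene vs vertical line
for z in (0,.02,.04,.06,.08,.1):
    pass
pts=[]
for v in range(206,250):
    x=np.nonzero(A[v,262:300,1]<48)[0]+262
    if 4<=len(x)<=14: pts.append((v,x.mean()))
pts=np.array(pts);print('blade centre slope du/dv',np.polyfit(pts[:,0],pts[:,1],1)[0], 'vertical line', [round(np.divide(*(proj(s,e+[np.tan(np.radians(a))*-.09,0,.09])-proj(s,e))),3) for a in (-4,0,4)])
E
```

```text
time: 17.82
tcp_pos: [0.5347, 0.2031, 0.4757]
tcp_rot: [-3.141, 0.067, -0.001]
ft_force: [0.9, 0.6, -1.6]
opening: 0.0262
finger_force: 30.0
blade rows (163, 210) handle start 217 pitch 4.78 tip 3.05 tcp [0.5347 0.2031 0.4756] F [ 1.2 -0.2 -1. ] tau [-0.    0.   -0.01] t 17.8667
row [0.0004 0.0005 0.0003] turn 0.04 yaw -2.46 t 17.8667 q7 -2.14 tilt [ 5.e-04  2.e-04 -1.e+00]
edge nominal [0.5478 0.2026 0.0747] [277.9 257.6]
246 [231 152 121 151 165 149 140 135 136 122 122 151] S [ 87 126 154 117 100  24  26  26  38  88  88  86]
248 [238 236 178 114 189 140 136 132 123 119 138 219] S [ 85  86  82  65 128  24  24  27  60  86  89  79]
250 [240 240 239 213 203 138 134 131 142 118 192 212] S [ 82  83  83  98 133  26  23  25  93  89  82  79]
252 [243 243 243 244 209 135 133 131 166 236 209 212] S [ 76  79  78  75  82  23  25  27 104  88  82  81]
254 [243 244 244 245 176 133 132 144 172 249 249 228] S [ 77  73  74  72  55  25  25  51 102  70  72  84]
256 [247 245 245 244 148 136 152 177 205 252 249 249] S [ 65  75  73  72  34  32  77 101  98  62  68  70]
258 [249 248 245 245 182 153 182 235 247 253 252 250] S [57 62 73 70 62 88 97 82 71 55 59 66]
260 [248 249 247 245 218 238 247 244 246 246 252 253] S [60 57 61 71 89 76 66 73 68 74 59 57]
262 [226 251 249 248 247 246 248 247 246 246 247 252] S [84 52 56 61 69 68 61 65 72 68 69 61]
264 [176 221 251 250 249 246 248 250 247 244 246 246] S [97 85 50 55 58 72 60 55 64 72 70 72]
266 [165 173 206 249 250 250 248 249 249 249 247 246] S [96 96 89 56 53 58 68 60 57 58 67 73]
268 [149 162 172 191 245 251 249 249 248 249 248 247] S [98 96 95 92 65 51 59 67 64 59 63 64]
blade centre slope du/dv -0.2081613272089471 vertical line [np.float64(0.044), np.float64(-0.039), np.float64(-0.133)]
```

Tip centre in the scene view is about (277.3,256), against (277.9,257.6) predicted. I'll check the scene camera's bias against the known far edge of the fixture, and the edge height on top of that.

```bash
python3 - <<'E'
from h import *
s=cam('scene');B=np.load('s_before.npy');V=cv2.cvtColor(B,cv2.COLOR_BGR2HSV)[...,2].astype(int)
c0=np.array([.5485,.2025]);th=np.radians(-2.5);ex=np.array([np.cos(th),np.sin(th)]);ey=np.array([-np.sin(th),np.cos(th)])
W=lambda a,b,z:np.r_[c0+a*ex+b*ey,z]
# far (-y) base edge: top edge z=.012
L=np.array([proj(s,W(a,-.062,.012)) for a in np.linspace(-.1,.1,21)])
for u in range(262,296,4):
    v=np.interp(u,*(L[np.argsort(L[:,0])].T));k=int(v);print(u,round(v,1),list(V[k-8:k+8,u]),k-8)
# far (+y) base edges / corners
print('block top corners',[proj(s,W(a,b,.05)).round(1).tolist() for a in(-.065,.065) for b in(-.02,.02)])
S=cv2.cvtColor(B,cv2.COLOR_BGR2HSV)
for a in(-.02,0,.02):
    p=proj(s,W(a,.02,.05)).round(1);u=int(p[0]);k=int(p[1]);print('near blk edge',p,list(S[k-8:k+14,u,2]),k-8)
    p=proj(s,W(a,-.02,.05)).round(1);u=int(p[0]);k=int(p[1]);print('far blk edge',p,list(S[k-8:k+10,u,2]),list(S[k-8:k+10,u,1]),k-8)
o=get_obs();T=cam('top');M=R.from_rotvec(o['tcp_rot']).as_matrix()
E
```

```text
262 238.4 [np.int64(210), np.int64(210), np.int64(209), np.int64(210), np.int64(224), np.int64(242), np.int64(238), np.int64(179), np.int64(140), np.int64(174), np.int64(242), np.int64(251), np.int64(232), np.int64(191), np.int64(180), np.int64(187)] 230
266 238.4 [np.int64(210), np.int64(212), np.int64(213), np.int64(211), np.int64(212), np.int64(213), np.int64(212), np.int64(226), np.int64(242), np.int64(247), np.int64(247), np.int64(238), np.int64(213), np.int64(195), np.int64(190), np.int64(208)] 230
270 240.7 [np.int64(213), np.int64(218), np.int64(216), np.int64(215), np.int64(212), np.int64(212), np.int64(212), np.int64(213), np.int64(226), np.int64(241), np.int64(246), np.int64(247), np.int64(239), np.int64(227), np.int64(210), np.int64(198)] 232
274 243.8 [np.int64(208), np.int64(210), np.int64(212), np.int64(213), np.int64(212), np.int64(212), np.int64(209), np.int64(208), np.int64(219), np.int64(239), np.int64(246), np.int64(246), np.int64(239), np.int64(218), np.int64(203), np.int64(204)] 235
278 246.9 [np.int64(211), np.int64(212), np.int64(213), np.int64(212), np.int64(
[... 3331 characters left out ...]
(149), np.uint8(141), np.uint8(132), np.uint8(166), np.uint8(232), np.uint8(245), np.uint8(247), np.uint8(248), np.uint8(248), np.uint8(247)] 255
far blk edge [277.3 254.5] [np.uint8(236), np.uint8(246), np.uint8(246), np.uint8(247), np.uint8(248), np.uint8(250), np.uint8(246), np.uint8(240), np.uint8(239), np.uint8(239), np.uint8(242), np.uint8(242), np.uint8(241), np.uint8(241), np.uint8(243), np.uint8(245), np.uint8(244), np.uint8(243)] [np.uint8(84), np.uint8(75), np.uint8(76), np.uint8(75), np.uint8(73), np.uint8(69), np.uint8(79), np.uint8(88), np.uint8(84), np.uint8(82), np.uint8(76), np.uint8(74), np.uint8(76), np.uint8(75), np.uint8(71), np.uint8(68), np.uint8(69), np.uint8(70)] 246
```

```bash
python3 - <<'E'
from h import *
from station import sign_off
o=get_obs();print(o['dq'].round(3),o['tcp_pos'],o['opening'],o['finger_force']);print(sign_off())
E
```

```text
[ 0.002  0.002 -0.001  0.001  0.     0.    -0.   ] [0.53462646 0.20310831 0.47538835] 0.026514420513529573 29.98506017960608
the job is handed in; nothing more can be done
None
```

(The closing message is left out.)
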